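# Fold down the wide pot step

## Task

Two sprung fold-down pot steps stand stowed upright on the propagation bench. Get the wide one ready for the next pot: push its flap over towards the open front of its stand, past the spring's tipping point, so that it snaps fully down and lies level on its front stop. Leave the narrow one stowed upright.

Things in the scene. Friction and masses are not known exactly. Their poses are not given: they have to be found in the camera images.
- wide_stand: Fixed steel stand of the wide pot step. Base plate 6 mm thick, x -75 to +95, 188 mm wide (y); origin on the bench, mid-width; +x is its rear, away from the robot (turned up to 35 degrees), y along the hinge. Hinge line at x = +50, 75 mm up. Back stops at both hinge ends and a spring outside the +y end reach 112 mm up, x = +80. Down, the flap lies level towards -x (open front), top 77 mm up.
- wide_step (a joint): Angle (rad) of the wide green flap, 140 mm wide, 105 mm from hinge to free edge, 4 mm thick, rear face plain: 0 stowed (leans 15 degrees rearwards; free edge x = +77, 176 mm up in the stand frame), 0.26 upright, 1.83 level and fully down. Sprung: springs back up below about 0.7, snaps down by itself above. Pushing its rear face 25 mm below the free edge takes about 4 N, less near 0.7.
- narrow_stand: Fixed stand of the narrow pot step, not to be operated: same design, heights, depth, origin and axes as the wide stand, but its flap is 60 mm wide and its base plate 108 mm wide.
- narrow_step (a joint): Angle (rad) of the narrow flap (60 mm wide), same meaning as the wide one's: 0 stowed, 1.83 down. It must stay stowed, near 0.

How it is judged:
At the end, for the whole second after the job is handed in: The wide flap is down on its front stop (within 10 degrees of level) and at rest, and the narrow flap is still stowed (within 10 degrees of its back stop) (value of joint wide_step above 1.65 rad and velocity of joint wide_step between -0.1 and 0.1 rad/s and value of joint narrow_step below 0.17 rad); the robot touches nothing.
It fails at once if the narrow flap is pushed more than 20 degrees off its back stop (value of joint narrow_step above 0.35 rad).
It also fails if it takes over 29 s, if anything falls off the work surface, if the arm or the gripper's body presses on something with over 40 N, if the wrist force passes 120 N, or if a joint passes its speed limit or range.

## Robot

A 6-joint arm with a two-finger parallel gripper is mounted at the origin on the work surface. World frame = base frame: x ahead of the robot, y to its left, z up, the work surface at z = 0. Lengths are in m, angles in rad, forces in N, time in s.
With the tool pointing down it reaches from about 0.275 to 1 m from the base axis. Payload 8.4 kg.
Tool frame: the origin (TCP) lies on the centre line of the jaws, within the pads' length; the fingertips stand 17 mm ahead of it and the grasp point (between the pads) lies 2 mm behind it (bot.tcp_to_tips is the z of the fingertips in the tool frame, in m); z points along the fingers, y is the line along which they close (so a half turn about z gives the same grasp; the last joint's range is limited). The gripper opens to 85 mm and grips with 20 to 120 N. Pads are 22 mm wide; open, the fingers measure 114 mm over their backs; the gripper's body (76 mm by 85 mm) begins 54 mm behind the grasp point. The pads swing forward as they close: fully open they stand 13 mm farther back than shut.
Start: joints at [-1.149, 0.353, 1.633, -0, 1.155, -0.002], TCP at [0.257, -0.57, 0.248] pointing down, gripper open.
Joint ranges: [-2.63, 2.63], [-0.92, 2.1], [0.06, 2.66], [-1.3, 4.44], [0, 2.69], [-3.02, 3.02]. Speed limits (rad/s): [2.22, 2.22, 2.79, 3.14, 3.14, 3.14].

## Interface

Orientations are given as a unit quaternion [x, y, z, w].
In Python, from workcell import bot, hand, kinematics, get_obs, vision, hand_in gives the robot as it stands. The module is installed in compiled form; this text tells all that it offers. Calls block until the motion is done:
- bot.reach(position, orientation): joint-space move of the TCP to a pose.
- bot.servo_line(position, ori=None, velocity=0.15): straight line of the TCP; ori=None keeps the orientation; velocity is the mean speed in m/s.
- bot.goto_joints(angles): joint-space move.
- hand.move_gripper(opening, strength=None): finger opening in m; strength is the grip in N (None keeps the last); returns when the fingers have stopped.
- bot.dwell(seconds).
- kinematics.solve_ik(position, orientation): joint angles nearest the present ones, or None.
- get_obs(): the state.
- vision.read_camera(name): name is "scene" or "top"; returns a dict with "frame" (384x512x3 uint8, red, green, blue), "intrinsics" (3x3 intrinsics, pixels), "dist" ([k1, k2, p1, p2, k3] as OpenCV has them; the pictures are not rectified), "view" (4x4, takes a point from world to camera coordinates). Camera axes: x right, y down, z forward; pixel columns grow to the right and rows downward; lengths in m; the calibration is good to about 2 mm. A picture is of the moment at which its call begins. There is no depth.
A pose or a line that the arm cannot do raises bot.IKError and nothing moves.
- hand_in(): hands the job in; it is judged then, once.
The state is a dict: "time_s": time; "joint_pos": joint angles; "joint_vel": joint speeds; "joint_efforts": joint torques, N m; "position": TCP position; "orientation": TCP orientation; "wrist_force": force on the tool from outside, world axes, zero at the start; "ft_torque": the same for the moment, N m; "gripper_width": finger opening in m; "grip_force": force on a finger pad.
Only numpy, scipy, OpenCV 4.12 (cv2) and the standard library are available. Lean on these libraries where they do the work, as an engineer would, in place of code of your own. Each camera call takes 0.05 s, during which the arm holds its last target. There are 200 camera calls.

## Working session

There is one attempt and no reset: what is moved stays moved. The work goes in short steps, each a Python script; the robot and the scene stay as the last script left them, time stands still between calls to the robot, and variables do not carry over. Pictures are saved under pics/ and viewed, at most 10 in all, crops included, and the job is handed in when it is done.

```bash
mkdir -p pics
python3 - <<'E'
from workcell import vision,get_obs
import cv2,pickle
d={}
for n in("scene","top"):
    r=vision.read_camera(n);d[n]=r;cv2.imwrite(f"pics/{n}0.png",r["frame"][:,:,::-1])
    print(n,r["intrinsics"],r["dist"],r["view"])
pickle.dump(d,open("cams.pkl","wb"));print(get_obs())
E
```

```text
scene [[396.344266     0.         264.64984374]
 [  0.         396.344266   191.12986456]
 [  0.           0.           1.        ]] [-0.02799013  0.          0.          0.          0.        ] [[ 0.84119518  0.54072971 -0.00143036 -0.45332221]
 [ 0.39458228 -0.61564286 -0.68212073 -0.15120271]
 [-0.36972353  0.57323228 -0.73123817  1.00932896]
 [ 0.          0.          0.          1.        ]]
top [[377.82600509   0.         257.31742048]
 [  0.         377.82600509 190.01135191]
 [  0.           0.           1.        ]] [-0.12440245  0.          0.          0.          0.        ] [[-0.00492302 -0.99987459 -0.0150519   0.01445374]
 [-0.98991166  0.00700427 -0.14151272  0.53136895]
 [ 0.1416004   0.01420338 -0.989822    0.68664953]
 [ 0.          0.          0.          1.        ]]
{'time_s': 0.1, 'joint_pos': array([-1.14935651e+00,  3.53592224e-01,  1.63403906e+00,  2.61061364e-06,
        1.15522483e+00, -2.39086000e-03]), 'joint_vel': array([ 8.15372305e-04,  6.91452482e-04, -9.20705846e-04,  1.14239943e-03,
       -4.26744045e-05, -1.70248415e-03]), 'joint_efforts': array([ 1.37404320e-03, -6.06351614e+01, -3.42822039e+01,  4.55874749e-05,
        3.94728006e-03, -2.89328557e-05]), 'position': array([ 0.25687557, -0.56932977,  0.24763728]), 'orientation': array([ 9.77629765e-01,  2.10332220e-01, -1.30228916e-04, -6.18162916e-04]), 'wrist_force': array([0.66269438, 0.26945581, 0.38546671]), 'ft_torque': array([-0.0210636 ,  0.00032036, -0.00368464]), 'grip_force': 0.0, 'gripper_width': 0.08507111469658278}
```

View pics/scene0.png

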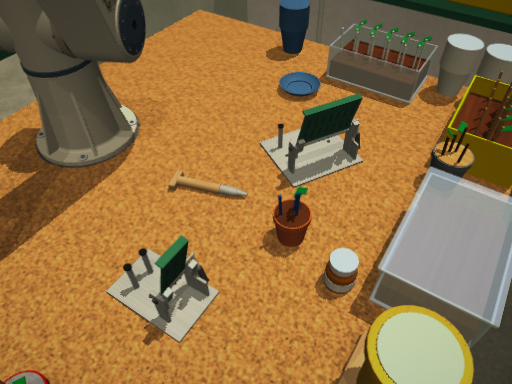

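View pics/top0.png

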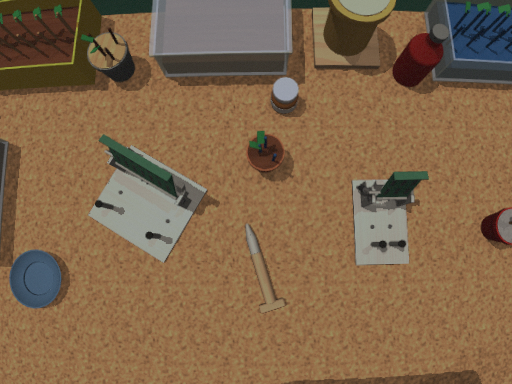

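The scene view shows the wide step's flap at about (332,120) and the narrow one at about (172,265). In the top view the wide plate's corners are near (90,210), (167,258), (205,192) and (133,148), with its flap running from (105,140) to (178,190). The narrow stand is at about (380,222).

```bash
cat > h.py <<'E'
import cv2,numpy as np,pickle
d=pickle.load(open("cams.pkl","rb"))
def ray(n,p):
    r=d[n];u=cv2.undistortPoints(np.float64([[p]]),r["intrinsics"],r["dist"])[0,0]
    V=r["view"];R=V[:3,:3];return -R.T@V[:3,3],R.T@np.r_[u,1]
def cast(n,p,z):
    c,v=ray(n,p);return c+v*(z-c[2])/v[2]
def proj(n,P):
    r=d[n];V=r["view"];return cv2.projectPoints(np.float64(P).reshape(-1,1,3),cv2.Rodrigues(V[:3,:3])[0],V[:3,3],r["intrinsics"],r["dist"])[0][:,0]
E
python3 - <<'E'
from h import *
np.set_printoptions(precision=4,suppress=True)
def comp(m,box):
    k=np.zeros_like(m);x0,y0,x1,y1=box;k[y0:y1,x0:x1]=m[y0:y1,x0:x1]
    c=max(cv2.findContours(k,cv2.RETR_EXTERNAL,cv2.CHAIN_APPROX_NONE)[0],key=cv2.contourArea)
    return c
def quad(c):
    h=cv2.convexHull(c);return cv2.approxPolyDP(h,3,True)[:,0]
for n,boxes in(("top",[(75,120,215,270),(340,160,440,275)]),("scene",[(255,80,370,190),(100,225,225,345)])):
    hsv=cv2.cvtColor(d[n]["frame"],cv2.COLOR_RGB2HSV)
    w=cv2.inRange(hsv,(0,0,120),(180,60,255));g=cv2.inRange(hsv,(45,70,20),(95,255,255))
    for b in boxes:
        q=quad(comp(w,b));f=quad(comp(g,b))
        print(n,"plate");[print(p,cast(n,p,.006)) for p in q]
        print(n,"flap");[print(p,cast(n,p,.176)) for p in f]
E
python3 -c "
import cv2,pickle,numpy as np
d=pickle.load(open('cams.pkl','rb'))
a=cv2.resize(d['top']['frame'][120:270,75:215],None,fx=4,fy=4,interpolation=cv2.INTER_CUBIC)
cv2.imwrite('pics/crop1.png',a[:,:,::-1])"
```

```text
top plate
[192 212] [0.4925 0.1426 0.006 ]
[163 262] [0.3932 0.1993 0.006 ]
[ 88 215] [0.4866 0.3596 0.006 ]
[116 163] [0.5947 0.3047 0.006 ]
[182 195] [0.5269 0.1636 0.006 ]
top flap
[100 138] [0.5992 0.2656 0.176 ]
[108 137] [0.6006 0.252  0.176 ]
[169 173] [0.5397 0.1483 0.176 ]
[176 196] [0.5032 0.1361 0.176 ]
[118 162] [0.5586 0.2325 0.176 ]
top plate
[387 179] [ 0.5567 -0.2519  0.006 ]
[405 210] [ 0.4932 -0.2859  0.006 ]
[408 262] [ 0.3893 -0.2871  0.006 ]
[356 264] [ 0.3876 -0.1817  0.006 ]
[352 180] [ 0.5551 -0.1796  0.006 ]
top flap
[427 174] [ 0.5355 -0.2606  0.176 ]
[407 195] [ 0.5021 -0.2254  0.176 ]
[378 196] [ 0.5009 -0.1787  0.176 ]
[394 172] [ 0.5389 -0.2065  0.176 ]
scene plate
[343 141] [0.5676 0.3119 0.006 ]
[342 148] [0.5768 0.2866 0.006 ]
[332 155] [0.5676 0.2507 0.006 ]
[295 168] [0.5159 0.1645 0.006 ]
[295 159] [0.5007 0.1911 0.006 ]
[304 146] [0.4959 0.2435 0.006 ]
[336 135] [0.5429 0.3238 0.006 ]
scene flap
[359  93] [0.5966 0.2707 0.176 ]
[361  98] [0.6074 0.2561 0.176 ]
[348 127] [0.6249 0.1543 0.176 ]
[308 141] [0.5814 0.0781 0.176 ]
[298 139] [0.5636 0.0733 0.176 ]
[303 111] [0.5298 0.153  0.176 ]
scene plate
[147 250] [ 0.3905 -0.1847  0.006 ]
[159 256] [ 0.4192 -0.1823  0.006 ]
[158 315] [ 0.4996 -0.2712  0.006 ]
[150 321] [ 0.4957 -0.2864  0.006 ]
[107 291] [ 0.3926 -0.287   0.006 ]
scene flap
[182 236] [ 0.5303 -0.2051  0.176 ]
[187 240] [ 0.5409 -0.2067  0.176 ]
[184 267] [ 0.5666 -0.2432  0.176 ]
[161 293] [ 0.5672 -0.2889  0.176 ]
[155 263] [ 0.5293 -0.2597  0.176 ]
```

View pics/crop1.png

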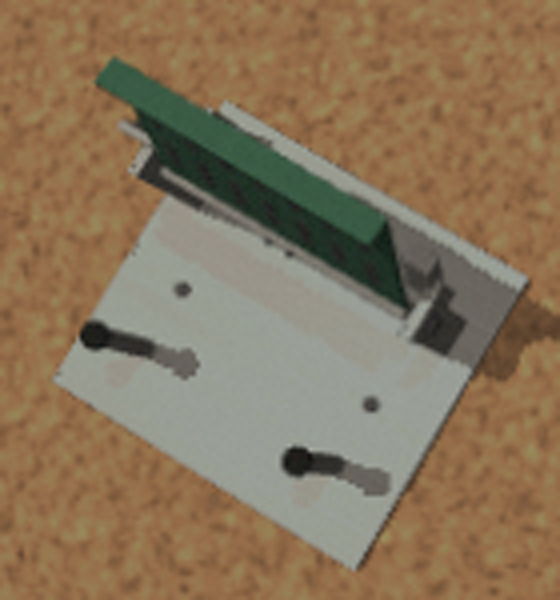

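The crop shows, in full-image pixels, plate corners at (88.8,214.8), (164.2,262.5) and (206.7,190.2). The flap's top face has its front edge from (99.3,140) to (168,180.7) and its rear edge from (103.3,134.5) to (171.2,175.5).

```bash
cat > pose.py <<'E'
from h import *
P=[cast("top",p,.006)[:2] for p in((88.75,214.75),(164.2,262.5),(206.7,190.2))]
M=np.float64([[-.075,.094],[-.075,-.094],[.095,-.094]])
P=np.array(P);a=M-M.mean(0);b=P-P.mean(0)
th=np.arctan2((a[:,0]*b[:,1]-a[:,1]*b[:,0]).sum(),(a*b).sum())
R=np.array([[np.cos(th),-np.sin(th)],[np.sin(th),np.cos(th)]]);t=P.mean(0)-R@M.mean(0)
def W(x,y,z):return np.r_[R@[x,y]+t,z]
E
python3 - <<'E'
from pose import *
np.set_printoptions(precision=4,suppress=True)
print(P,np.linalg.norm(P[0]-P[1]),np.linalg.norm(P[1]-P[2]),"th",np.degrees(th),t,"res",P-(M@R.T+t))
for p in((99.3,140),(168,180.7),(103.3,134.5),(171.2,175.5)):
    q=cast("top",p,.176)[:2];print("flap stand xy",R.T@(q-t))
for n in("top","scene"):print(n,proj(n,[W(.077,.07,.176),W(.077,-.07,.176)]))
E
```

```text
[[0.4872 0.358 ]
 [0.3923 0.1969]
 [0.5363 0.1136]] 0.18696630117234062 0.16644040859054932 th -30.521733282816154 [0.5036 0.2405] res [[ 0.0004 -0.0016]
 [ 0.001  -0.0007]
 [-0.0014  0.0023]]
flap stand xy [0.0662 0.0693]
flap stand xy [ 0.0667 -0.0663]
flap stand xy [0.0773 0.0686]
flap stand xy [ 0.0763 -0.0663]
top [[102.5445 134.2362]
 [173.4087 176.2868]]
scene [[361.2541  96.4111]
 [302.0946 114.8336]]
```

The plate measures 187 × 166 mm against 188 × 170 nominal. The flap edge lands at stand x 0.077, as given, so the pose is consistent. Next I push with closed, vertical fingers.

Run:
```python
from pose import *
from workcell import bot,hand,kinematics,get_obs,vision
from scipy.spatial.transform import Rotation as Ro
j0=np.array(get_obs()["joint_pos"])
c=[]
for s in(1,-1):
    x=np.r_[s*R[:,0],0];z=np.array([0,0,-1.])
    q=Ro.from_matrix(np.c_[x,np.cross(z,x),z]).as_quat()
    j=kinematics.solve_ik(W(.125,0,.34),q)
    if j is not None:c.append((abs(np.array(j)-j0).max(),q,j))
_,q,j=min(c,key=lambda e:e[0]);print(np.round(j,2))
tip=bot.tcp_to_tips
hand.move_gripper(0.0)
p=get_obs()["position"];bot.servo_line([p[0],p[1],.34],velocity=.2)
bot.reach(W(.125,0,.34),q)
bot.servo_line(W(.125,0,.14+tip),velocity=.12)
print(get_obs()["time_s"],get_obs()["wrist_force"])
for x in(.095,.06,.03,.01,-.004):
    bot.servo_line(W(x,0,.14+tip),velocity=.06);o=get_obs();print(x,round(o["time_s"],2),o["position"].round(3),o["wrist_force"].round(1))
r=vision.read_camera("scene");cv2.imwrite("pics/s1.png",r["frame"][:,:,::-1])
```

```text
[ 0.28  0.3   1.5  -0.    1.34 -0.76]
6.0583 [-0.52763499 -0.49139795  0.24750809]
0.095 6.71 [0.585 0.192 0.157] [0.7 0.1 0.8]
0.06 7.44 [0.555 0.21  0.157] [2.7 0.2 1.4]
0.03 8.09 [0.529 0.226 0.157] [-0.7 -0.4  0.4]
0.01 8.57 [0.512 0.236 0.157] [0.7 0.  0.6]
-0.004 8.96 [0.5   0.243 0.157] [-0.6  0.3 -0. ]
```

View pics/s1.png

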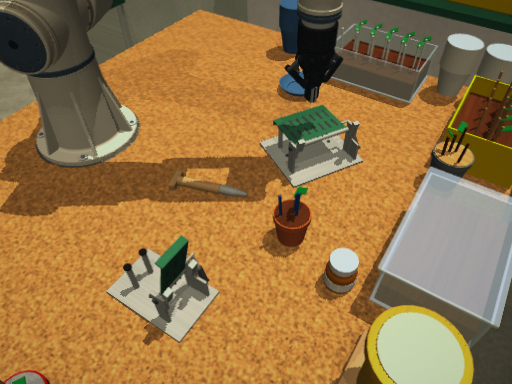

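The wide flap now lies level at about (312,125), with the fingers clear above it. The narrow flap is still upright at about (172,265). I'll retreat straight up, check once more and hand in.

Run:
```python
from pose import *
from workcell import bot,get_obs,vision,hand_in
p=get_obs()["position"];bot.servo_line([p[0],p[1],.30],velocity=.15);bot.dwell(.5)
r=vision.read_camera("scene")["frame"]
hsv=cv2.cvtColor(r,cv2.COLOR_RGB2HSV);g=cv2.inRange(hsv,(45,70,20),(95,255,255))
k=np.argwhere(g[80:190,255:370]);print("flap px rows/cols",k.min(0)+[80,255],k.max(0)+[80,255])
e=[W(.05,.07,.077),W(.05,-.07,.077),W(-.055,.07,.077),W(-.055,-.07,.077)];print("level expected",proj("scene",e).round(0).tolist())
print(get_obs()["time_s"],get_obs()["wrist_force"]);print(hand_in())
```

```text
flap px rows/cols [105 274] [189 344]
level expected [[346.0, 128.0], [293.0, 146.0], [322.0, 104.0], [270.0, 119.0]]
10.6583 [-0.30612189 -0.54952869 -0.08826306]
the job is handed in; nothing more can be done
None
```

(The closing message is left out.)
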